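# Snap the lid of a food box shut all round

### The job

The blue lid has only been laid on the large clear food box. Press down around its rim with the fingers, corners and sides, until every section has snapped fully home. Leave the box standing where it is, without lifting, tipping or pushing it along, and do not disturb the things around it.

Things in the scene. Friction and masses are not known exactly. Their poses are not given: they have to be found in the camera images.
- food_box: Large clear plastic food box of portion pots, under a blue snap lid; loose on the table, about 0.9 kg; body 122 mm along its x by 172 mm along its y, 100 mm high to its lip. Origin: centre of the underside, at table height; z up. near = its -x side (faces the robot; the box is turned at most 30 degrees), far = +x, left = +y, right = -y.
- lid_middle (a point): Centre of the lid's sunken middle panel, 97 mm above the table; the panel does not move. Lid 140 mm along the box's x by 190 mm along y, with a flat rim 20 mm wide in eight sections: four L-shaped corners, 40 mm along each edge, and four sides between them (110 mm long near and far, 60 mm left and right).
- lid_tab (a point): Small lifting tab under the near right corner of the lid; only a mark. Tops of the rim sections are 111 mm above the table when sprung up and 104 mm when snapped home; each section moves on its own.
- corner_near_left (a joint): Snap of the lid's rim section at the near left corner (slides straight down), m: 0 = sprung up, 0.007 = snapped home; starts sprung up. Needs about 9 N at the top, gives way half way (beyond 0.004 it snaps home by itself and stays; short of that it springs back up).
- corner_near_left_top (a point): Point on the top face of that section, where a finger presses it, 12 mm in from both outer edges of the corner; rides with the section.
- corner_near_right (a joint): Snap of the lid's rim section at the near right corner (slides straight down), m: 0 = sprung up, 0.007 = snapped home; starts sprung up. Needs about 9 N at the top, gives way half way (beyond 0.004 it snaps home by itself and stays; short of that it springs back up).
- corner_near_right_top (a point): Point on the top face of that section, where a finger presses it, 12 mm in from both outer edges of the corner; rides with the section.
- corner_far_left (a joint): Snap of the lid's rim section at the far left corner (slides straight down), m: 0 = sprung up, 0.007 = snapped home; starts sprung up. Needs about 9 N at the top, gives way half way (beyond 0.004 it snaps home by itself and stays; short of that it springs back up).
- corner_far_left_top (a point): Point on the top face of that section, where a finger presses it, 12 mm in from both outer edges of the corner; rides with the section.
- corner_far_right (a joint): Snap of the lid's rim section at the far right corner (slides straight down), m: 0 = sprung up, 0.007 = snapped home; starts sprung up. Needs about 9 N at the top, gives way half way (beyond 0.004 it snaps home by itself and stays; short of that it springs back up).
- corner_far_right_top (a point): Point on the top face of that section, where a finger presses it, 12 mm in from both outer edges of the corner; rides with the section.
- side_near (a joint): Snap of the lid's rim section at the middle of the near side (slides straight down), m: 0 = sprung up, 0.007 = snapped home; starts sprung up. Needs about 9 N at the top, gives way half way (beyond 0.004 it snaps home by itself and stays; short of that it springs back up).
- side_near_top (a point): Point on the top face of that section, where a finger presses it, 11 mm in from the outer edge, half-way along the section; rides with the section.
- side_far (a joint): Snap of the lid's rim section at the middle of the far side (slides straight down), m: 0 = sprung up, 0.007 = snapped home; may start sprung up or already home. Needs about 9 N at the top, gives way half way (beyond 0.004 it snaps home by itself and stays; short of that it springs back up).
- side_far_top (a point): Point on the top face of that section, where a finger presses it, 11 mm in from the outer edge, half-way along the section; rides with the section.
- side_left (a joint): Snap of the lid's rim section at the middle of the left side (slides straight down), m: 0 = sprung up, 0.007 = snapped home; may start sprung up or already home. Needs about 9 N at the top, gives way half way (beyond 0.004 it snaps home by itself and stays; short of that it springs back up).
- side_left_top (a point): Point on the top face of that section, where a finger presses it, 11 mm in from the outer edge, half-way along the section; rides with the section.
- side_right (a joint): Snap of the lid's rim section at the middle of the right side (slides straight down), m: 0 = sprung up, 0.007 = snapped home; may start sprung up or already home. Needs about 9 N at the top, gives way half way (beyond 0.004 it snaps home by itself and stays; short of that it springs back up).
- side_right_top (a point): Point on the top face of that section, where a finger presses it, 11 mm in from the outer edge, half-way along the section; rides with the section.
- tin_mid (a point): Centre of a red food tin, 67 mm across, 88 mm high, standing beside the box; bystander.
- shaker_mid (a point): Centre of a white shaker jar with a grey cap, 68 mm across, 114 mm high, standing beside the box; bystander.
- small_box_mid (a point): Centre of a small clear box with its blue lid already shut, 72 mm square, 52 mm high, standing beside the food box; bystander.
- spatula_grip (a point): Handle of a spatula, 250 mm long, lying flat on the table on the near side of the box; bystander.
There are look-alikes about, which are no part of the job. What is shaped like the food_box but turquoise or yellow is not meant.

How it is judged:
By the outcome, as a careful person would: the job done as asked, in the order asked, and still so for the second after the job is handed in, with the robot touching nothing.
It also fails if it takes over 59 s, if anything falls off the work surface, if the arm or the gripper's body presses on something with over 40 N, if the wrist force passes 120 N, or if a joint passes its speed limit or range.

### The arm

A 7-joint arm with a two-finger parallel gripper is mounted at the origin on the work surface. World frame = base frame: x ahead of the robot, y to its left, z up, the work surface at z = 0. Lengths are in m, angles in rad, forces in N, time in s.
With the tool pointing down it reaches from about 0.425 to 0.825 m from the base axis. Payload 3.6 kg.
Tool frame: the origin (TCP) lies midway between the tips of the shut fingers; the grasp point (between the pads) lies 19 mm behind it; z points along the fingers, y is the direction in which the jaws open and shut (so a half turn about z gives the same grasp; the last joint's range is limited). The gripper opens to 85 mm and grips with 20 to 120 N. Pads are 22 mm wide; open, the fingers measure 114 mm over their backs; the gripper's body (76 mm by 85 mm) begins 54 mm behind the grasp point. The pads swing forward as they close: fully open they stand 13 mm farther back than shut.
Start: joints at [1.282, 0.615, -0.013, 1.423, 0.008, 1.103, -0.04], TCP at [0.168, -0.628, 0.205] pointing down, gripper open.
Joint ranges: [-3.12, 3.12], [-0.3, 2.06], [-1.34, 1.32], [0.26, 2.42], [-1.36, 4.5], [0.01, 1.98], [-2.84, 2.84]. Speed limits (rad/s): [2.79, 2.79, 3.14, 3.14, 3.14, 3.14, 3.14].

### API

Orientations are given as a unit quaternion [x, y, z, w].
In Python, from cell import ctrl gives the robot as it stands.
- The arm moves only by the shell command python3 -m pendant 'ROWS'. ROWS is JSON, a list of rows, each a list of 5 numbers: the opening, from -1 (shut) to 1 (fully open), so that 0 is half open, then the shift along the tool's x, y, z in m, then the turn about the tool's z in degrees. A call has 1 to 5 rows; each row shifts and turns the pose as measured when the row begins, along the tool's axes as they then stand; what a row does not reach is not made up. A row lasts 1/10 s, in which the tool goes at most 50 mm and 8.59 degrees, less where a joint would pass 70% of its speed; a pose out of reach is approached as far as the arm can. A call is refused whole if a number of a shift passes 0.05 or a number of a turn 8.59, either way. A call with a gripper value outside its range is refused whole. The fingers move at their own pace and stop on an object; the grip force is fixed at half the most. Time passes only in rows, so rows that do not move let the fingers close. It gives the time, the measured TCP pose, the force and the opening at its end, in the units of the state.
- ctrl.state(): the state, without advancing time (a new reading comes with each control period).
- ctrl.read_camera(name): name is "side" or "top"; returns a dict with "color" (480x640x3 uint8, red, green, blue), "z_map" (480x640 float32, m along the optical axis (not along the pixel's ray), 0 where there is no reading), "K" (3x3 intrinsics, pixels), "k1" (the pictures are not rectified: a ray, as slopes to the right and down, at radius r is drawn at 1 + k1 r^2 times it, then the intrinsics apply), "R" (3x3) and "t" (3): a world point X has camera coordinates R X + t. Camera axes: x right, y down, z forward; pixel columns grow to the right and rows downward; lengths in m; the calibration is good to about 2 mm. A picture is of the moment at which its call begins.
- ctrl.finish_job(): hands the job in, once; it reports no verdict.
The state is a dict: "time": time; "joint_pos": joint angles; "qvel": joint speeds; "tau": joint torques, N m; "tool_pos": TCP position; "tcp_rot": TCP orientation; "wrist_force": force on the tool from outside, world axes, zero at the start; "torque": the same for the moment, N m; "gripper_width": opening from 0.0 (shut) to 1.0 (fully open).
Only numpy, scipy, OpenCV 4.12 (cv2) and the standard library are available. Lean on these libraries where they do the work, as an engineer would, in place of code of your own. Each camera call takes 0.05 s, during which the arm holds its last target. There are 200 camera calls.

## Working session

There is one attempt and no reset: what is moved stays moved. The work goes in short steps, Python scripts to look and compute and a shell command to move; the robot and the scene stay as the last step left them, time stands still between calls to the robot, and variables do not carry over. Pictures are saved under pics/ and viewed, about 8 in all and at most 12, crops included, and the job is handed in when it is done.

```bash
mkdir -p pics; ls; cat > h.py <<'E'
import numpy as np, cv2
from cell import ctrl
def cam(n):
    return ctrl.read_camera(n)
def save(c,f,crop=None,s=1):
    im=c["color"][:,:,::-1]
    if crop: x0,y0,x1,y1=crop; im=im[y0:y1,x0:x1]
    if s!=1: im=cv2.resize(im,None,fx=s,fy=s,interpolation=cv2.INTER_CUBIC)
    cv2.imwrite(f,im)
def ray(c,u,v):
    K=c["K"];d=np.array([(u-K[0,2])/K[0,0],(v-K[1,2])/K[1,1]]);s=d.copy()
    for _ in range(20): s=d/(1+c["k1"]*(s@s))
    return np.array([s[0],s[1],1.])
def onz(c,u,v,z):
    r=c["R"].T@ray(c,u,v);o=-c["R"].T@c["t"]
    return o+r*(z-o[2])/r[2]
def pt(c,u,v):
    d=float(c["z_map"][int(round(v)),int(round(u))])
    return c["R"].T@(ray(c,u,v)*d-c["t"])
def cloud(c):
    K=c["K"];vv,uu=np.mgrid[0:480,0:640]
    d=np.stack([(uu-K[0,2])/K[0,0],(vv-K[1,2])/K[1,1]],-1);s=d.copy()
    for _ in range(20): s=d/(1+c["k1"]*(s**2).sum(-1,keepdims=True))
    z=c["z_map"][...,None]
    return np.concatenate([s*z,z],-1).astype(float).__sub__(c["t"])@c["R"]
E
python3 - <<'E'
from h import *
for n in("top","side"):
    c=cam(n);save(c,f"pics/{n}0.png");np.save(n+"0.npy",c,allow_pickle=True);print(n,c["K"],c["k1"],-c["R"].T@c["t"])
print(ctrl.state())
E
```

```text
pics
top [[537.7692032    0.         321.79191183]
 [  0.         537.7692032  240.70453944]
 [  0.           0.           1.        ]] -0.15462933240621107 [0.4033858  0.04876222 1.22655203]
side [[458.40460594   0.         318.82499445]
 [  0.         458.40460594 242.48451762]
 [  0.           0.           1.        ]] -0.021138437536746973 [0.4055759  0.69517937 0.7004213 ]
{'time': 0.1, 'joint_pos': array([ 1.28249645,  0.61582673, -0.0126509 ,  1.42473603,  0.00808847,
        1.10337819, -0.04039146]), 'qvel': array([ 1.68880928e-04, -6.02229792e-04, -6.73040168e-05, -4.04579157e-03,
        4.87317692e-05, -2.61594725e-04,  1.15427993e-04]), 'tau': array([ 8.09201429e-04, -4.70380247e+01,  2.60295505e-01, -1.71571165e+01,
        1.01670303e-02,  5.84933077e-03,  3.08824497e-05]), 'tool_pos': array([ 0.16807422, -0.62712901,  0.20395206]), 'tcp_rot': array([ 9.91437851e-01,  1.30574369e-01, -1.49017176e-04, -1.13979048e-03]), 'wrist_force': array([ 0.0405517 ,  1.52414494, -1.26129793]), 'torque': array([-0.02561633,  0.03210367,  0.02745667]), 'gripper_width': 0.9980106175899736}
```

View pics/top0.png

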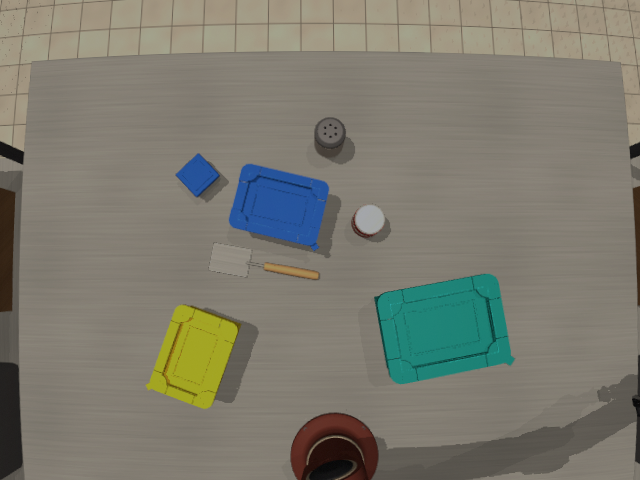

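View pics/side0.png

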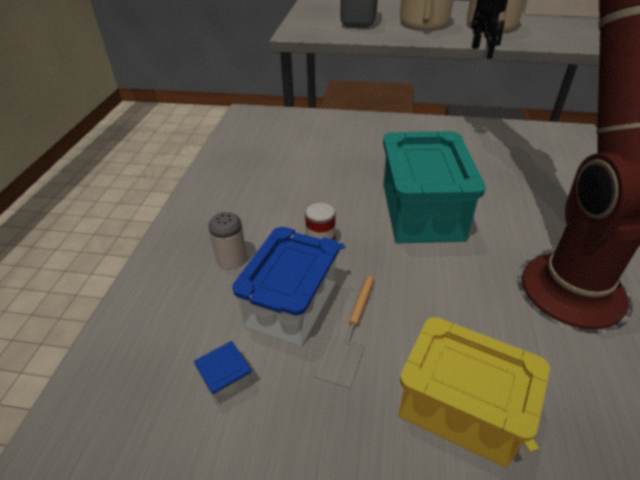

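The top view shows three lidded boxes: blue at (280,205), turquoise at (443,328) and yellow at (195,356). The food box is the blue one, with a clear body in the side view at (290,280) and its tab at the near right, (317,247). The small blue lid at (198,175) is the bystander box. Next I measure the lid and confirm it in a crop.

```bash
python3 - <<'E'
from h import *
c=np.load("top0.npy",allow_pickle=True).item()
P=cloud(c);im=c["color"].astype(int)
m=(im[...,2]>im[...,0]+50)&(im[...,2]>im[...,1]+40)
m[:,:226]=0
m=cv2.morphologyEx(m.astype(np.uint8),cv2.MORPH_OPEN,np.ones((9,9)))
# outline projected at z=0.108
cs=max(cv2.findContours(m,0,2)[0],key=cv2.contourArea)
q=np.array([onz(c,*p[0],0.108)[:2] for p in cs],np.float32)
r=cv2.minAreaRect(q);print("rect",r,cv2.boxPoints(r))
mm=m>0
print("z pct",np.percentile(P[mm][:,2],[2,10,25,50,75,90,98]))
ctr=np.array(r[0])
w,hh=r[1];a=np.deg2rad(r[2])
ex=np.array([np.cos(a),np.sin(a)])
if w>hh: ex=np.array([-ex[1],ex[0]])
if ex[0]<0: ex=-ex
ey=np.array([-ex[1],ex[0]])
print("ctr",ctr,"yaw",np.degrees(np.arctan2(ex[1],ex[0])))
X,Y=.070,.095
T={"cNL":(-X+.012,Y-.012),"cNR":(-X+.012,-Y+.012),"cFL":(X-.012,Y-.012),"cFR":(X-.012,-Y+.012),"sN":(-X+.011,0),"sF":(X-.011,0),"sL":(0,Y-.011),"sR":(0,-Y+.011)}
xy=P[...,:2]-ctr;L=np.stack([xy@ex,xy@ey],-1)
for k,(x,y) in T.items():
    s=(np.hypot(L[...,0]-x,L[...,1]-y)<.008)&(P[...,2]>.05)
    print(k,np.round(ctr+x*ex+y*ey,4),"z",np.round(np.median(P[s][:,2]),4),s.sum())
for n,u,v in(("shaker",330,130),("tin",370,219),("small",198,175),("spat",290,270),("mid",280,205)): print(n,pt(c,u,v))
save(c,"pics/crop1.png",(170,100,400,290),3.4)
E
```

```text
rect ((0.5615938305854797, 0.11736913025379181), (0.18908445537090302, 0.13970324397087097), 76.12554931640625) [[0.47110945 0.04233539]
 [0.60673666 0.00883523]
 [0.6520782  0.19240287]
 [0.516451   0.22590303]]
z pct [0.09210526 0.09411867 0.09586331 0.09932182 0.10879148 0.1110481
 0.11338049]
ctr [0.56159383 0.11736913] yaw -13.87445068359375
cNL [0.5252 0.2119] z 0.1104 46
cNR [0.4854 0.0507] z 0.1093 47
cFL [0.6378 0.184 ] z 0.11 42
cFR [0.598  0.0229] z 0.1095 47
sN [0.5043 0.1315] z 0.1104 45
sF [0.6189 0.1032] z 0.11 42
sL [0.5817 0.1989] z 0.103 44
sR [0.5415 0.0358] z 0.1026 48
shaker [0.71829852 0.008057   0.11409262]
tin [ 0.53064224 -0.07641736  0.08883502]
small [0.63509467 0.29950108 0.05584959]
spat [0.42448105 0.09731835 0.02002584]
mid [0.56035418 0.11475999 0.09918486]
```

View pics/crop1.png

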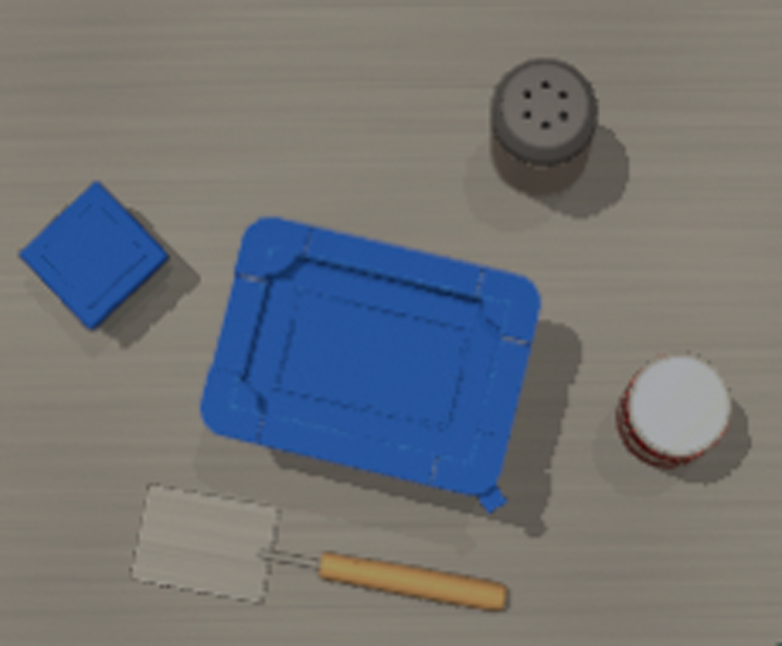

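The crop confirms the clear-bodied blue box with the tab at its near right corner. The left and right sides are already home (about 103 mm), so six sections are left to press. First I shut the fingers, rise a little and turn to the box's yaw.

```bash
python3 -m pendant '[[-1,0,0,-0.005,7.2],[-1,0,0,-0.005,7.2],[-1,0,0,-0.005,7.2],[-1,0,0,-0.005,7.2],[-1,0,0,0,0]]'
cat > go.py <<'E'
from h import *
from scipy.spatial.transform import Rotation as Ro
C=np.array([.5616,.1174]);a=np.radians(-13.9);ex=np.array([np.cos(a),np.sin(a)]);ey=np.array([-ex[1],ex[0]])
X,Y=.070,.095
T={"cNL":(-X+.012,Y-.012),"cNR":(-X+.012,-Y+.012),"cFL":(X-.012,Y-.012),"cFR":(X-.012,-Y+.012),"sN":(-X+.011,0),"sF":(X-.011,0)}
def rep():
    s=ctrl.state();R=Ro.from_quat(s["tcp_rot"]).as_matrix();p=s["tool_pos"]
    print("t",round(s["time"],2),"p",np.round(p,4),"F",np.round(s["wrist_force"],1),"yaw",np.degrees(np.arctan2(R[1,0],R[0,0])).round(2),"zax",np.round(R[:,2],3),"w",round(s["gripper_width"],2))
    for k,(x,y) in T.items():
        g=np.array([*(C+x*ex+y*ey),.125])
        print(k,"tool shift to 125mm above",np.round(R.T@(g-p),4))
if __name__=="__main__": rep()
E
python3 go.py
```

```text
time: 0.6
tool_pos: [0.1673, -0.6247, 0.2206]
tcp_rot: [0.992, -0.13, -0.002, -0.005]
wrist_force: [-0.8, -0.3, -0.4]
gripper_width: 0.147
t 0.6 p [ 0.1673 -0.6247  0.2206] F [-0.8 -0.3 -0.4] yaw -14.9 zax [-0.003  0.011 -1.   ] w 0.15
cNL tool shift to 125mm above [ 0.1313 -0.8995  0.1036]
cNR tool shift to 125mm above [ 0.1342 -0.7336  0.102 ]
cFL tool shift to 125mm above [ 0.2473 -0.9016  0.103 ]
cFR tool shift to 125mm above [ 0.2502 -0.7356  0.1014]
sN tool shift to 125mm above [ 0.1318 -0.8165  0.1028]
sF tool shift to 125mm above [ 0.2497 -0.8186  0.1022]
```

```bash
python3 -m pendant '[[-1,0.04,-0.025,0,0],[-1,0.04,-0.025,0,0],[-1,0.04,-0.025,0,0],[-1,0.04,-0.025,0,0],[-1,0.035,-0.03,0,0]]' >/dev/null; python3 -m pendant '[[-1,0.02,-0.045,0,0],[-1,0.02,-0.045,0,0],[-1,0.01,-0.045,0,0],[-1,0.01,-0.045,0,0],[-1,0,-0.045,0,0]]' >/dev/null; python3 go.py
```

```text
t 1.6 p [ 0.505  -0.3437  0.2107] F [ 0.6  0.2 -0. ] yaw -14.29 zax [-0.016  0.014 -1.   ] w 0.0
cNL tool shift to 125mm above [-0.1159 -0.5425  0.0931]
cNR tool shift to 125mm above [-0.1147 -0.3765  0.0915]
cFL tool shift to 125mm above [ 1.000e-04 -5.433e-01  9.090e-02]
cFR tool shift to 125mm above [ 0.0012 -0.3773  0.0893]
sN tool shift to 125mm above [-0.1163 -0.4595  0.0923]
sF tool shift to 125mm above [ 0.0017 -0.4603  0.0901]
```

```bash
python3 -m pendant '[[-1,0,-0.045,0,0],[-1,0,-0.045,0,0],[-1,0,-0.045,0,0],[-1,0,-0.045,0,0],[-1,0,-0.045,0,0]]' >/dev/null; python3 -m pendant '[[-1,0,-0.045,0,0],[-1,0,-0.045,0,0],[-1,0,-0.045,0,0],[-1,0,-0.02,0,0],[-1,0,0,0,0]]' >/dev/null; python3 go.py
```

```text
t 2.6 p [0.5935 0.0538 0.209 ] F [ 0.1  0.1 -0.7] yaw -11.58 zax [-0.025  0.022 -0.999] w -0.0
cNL tool shift to 125mm above [-0.0962 -0.1397  0.0891]
cNR tool shift to 125mm above [-0.1029  0.0261  0.0866]
cFL tool shift to 125mm above [ 0.0196 -0.1351  0.0858]
cFR tool shift to 125mm above [0.0129 0.0307 0.0832]
sN tool shift to 125mm above [-0.1006 -0.0569  0.0879]
sF tool shift to 125mm above [ 0.0173 -0.0521  0.0845]
```

```bash
python3 -m pendant '[[-1,0.013,0.03,0,2.3],[-1,0,0,0.03,0],[-1,0,0,0.03,0],[-1,0,0,0.015,0],[-1,0,0,0,0]]' >/dev/null; python3 go.py; python3 - <<'E'
from h import *
save(cam("side"),"pics/s1.png",(180,160,400,330),3.5)
E
```

```text
t 3.1 p [0.5971 0.0134 0.1301] F [-0.6 -1.   0.4] yaw -13.78 zax [-0.026  0.016 -1.   ] w -0.0
cNL tool shift to 125mm above [-0.1168 -0.1756  0.0101]
cNR tool shift to 125mm above [-0.1172 -0.0096  0.0086]
cFL tool shift to 125mm above [-0.0009 -0.1754  0.0068]
cFR tool shift to 125mm above [-0.0012 -0.0094  0.0053]
sN tool shift to 125mm above [-0.118  -0.0926  0.0094]
sF tool shift to 125mm above [-0.0001 -0.0924  0.006 ]
```

View pics/s1.png

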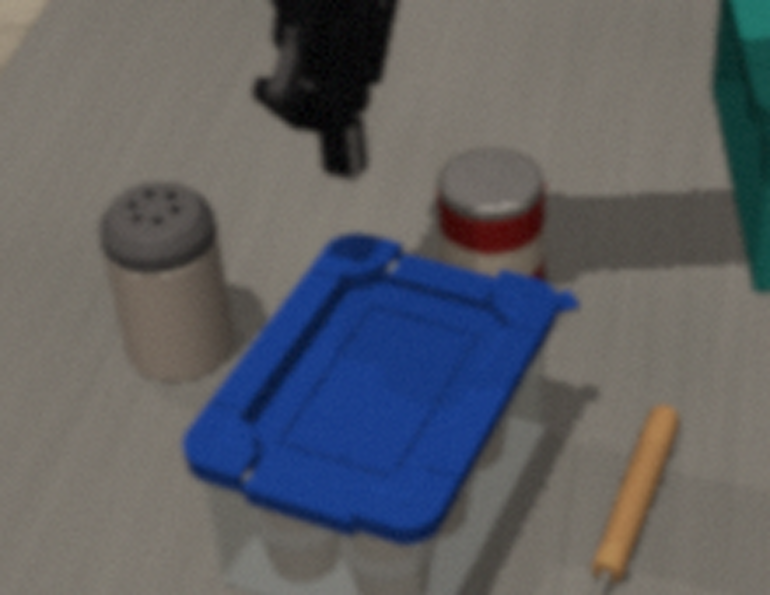

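```bash
python3 - <<'E'
from h import *
c=np.load("side0.npy",allow_pickle=True).item()
def px(X):
    q=c["R"]@np.array(X)+c["t"];s=q[:2]/q[2];s=s*(1+c["k1"]*(s@s));return c["K"][:2,:2]@s+c["K"][:2,2]
for X in([.5971,.0134,.1301],[.598,.0229,.111],[.598,.0229,.125],[.5252,.2119,.111]):
    p=px(X);print(np.round((p-[180,160])*3.5))
E
```

```text
[353. 208.]
[350. 244.]
[348. 225.]
[414. 513.]
```

```bash
python3 - <<'E'
from h import *
for n in("side","top"):
    c=cam(n);c0=np.load(n+"0.npy",allow_pickle=True).item()
    P=cloud(c);m=(c["z_map"]>0)&(c["z_map"]<c0["z_map"]-.02)
    m&=(np.abs(P[...,0]-.597)<.1)&(np.abs(P[...,1]-.013)<.1)
    Q=P[m];o=np.argsort(Q[:,2]);print(n,len(Q));print(np.round(Q[o[:40:2]],3))
    vv,uu=np.nonzero(m);print("pix",uu.min(),uu.max(),vv.min(),vv.max())
    for v in range(vv.max()-6,vv.max()+1,2): print(v,uu[vv==v].min(),uu[vv==v].max())
print(ctrl.state()["tool_pos"])
E
```

```text
side 10323
[[0.601 0.018 0.157]
 [0.599 0.019 0.158]
 [0.597 0.02  0.159]
 [0.603 0.019 0.159]
 [0.607 0.02  0.16 ]
 [0.595 0.02  0.161]
 [0.597 0.021 0.162]
 [0.61  0.02  0.162]
 [0.608 0.022 0.164]
 [0.598 0.024 0.164]
 [0.606 0.023 0.165]
 [0.589 0.008 0.165]
 [0.592 0.022 0.166]
 [0.59  0.013 0.166]
 [0.601 0.024 0.166]
 [0.594 0.02  0.166]
 [0.596 0.022 0.167]
 [0.59  0.006 0.168]
 [0.592 0.022 0.168]
 [0.611 0.022 0.168]]
pix 225 330 0 210
204 271 284
206 271 284
208 272 282
210 277 281
top 5689
[[0.598 0.051 0.214]
 [0.599 0.053 0.219]
 [0.6   0.058 0.224]
 [0.601 0.062 0.226]
 [0.599 0.055 0.23 ]
 [0.604 0.053 0.23 ]
 [0.606 0.051 0.231]
 [0.6   0.051 0.231]
 [0.6   0.058 0.231]
 [0.602 0.066 0.233]
 [0.602 0.064 0.233]
 [0.606 0.053 0.234]
 [0.6   0.054 0.235]
 [0.603 0.054 0.235]
 [0.603 0.069 0.236]
 [0.603 0.066 0.238]
 [0.606 0.054 0.239]
 [0.6   0.058 0.241]
 [0.602 0.06  0.242]
 [0.607 0.062 0.243]]
pix 297 373 110 204
198 312 372
200 312 372
202 312 373
204 312 312
[0.59987215 0.01429694 0.13332195]
```

```bash
python3 -m pendant '[[-1,-0.003,-0.008,0,0],[-1,0,0,0.015,0],[-1,0,0,0,0],[-1,0,0,0,0]]'; python3 go.py|head -5; python3 - <<'E'
from h import *
c=cam("side");save(c,"pics/s2.png",(180,160,400,330),3.5);s=ctrl.state();print(s["tool_pos"],s["wrist_force"])
E
```

```text
time: 3.65
tool_pos: [0.6019, 0.025, 0.1235]
tcp_rot: [0.993, -0.119, -0.005, -0.009]
wrist_force: [-0.3, 0.3, 0.9]
gripper_width: -0.001
t 3.65 p [0.6019 0.025  0.1235] F [-0.3  0.3  0.9] yaw -13.67 zax [-0.008  0.018 -1.   ] w -0.0
cNL tool shift to 125mm above [-0.1187 -0.1635  0.0026]
cNR tool shift to 125mm above [-1.194e-01  2.500e-03 -1.000e-04]
cFL tool shift to 125mm above [-0.0027 -0.163   0.0011]
cFR tool shift to 125mm above [-0.0034  0.003  -0.0015]
[0.60168675 0.02494069 0.12336364] [ 0.33419865  0.06773087 -0.06471227]
```

View pics/s2.png

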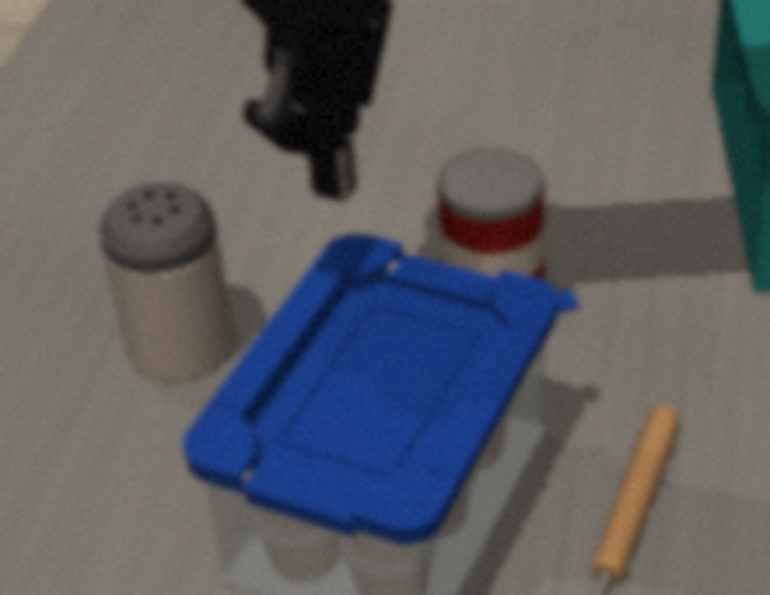

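```bash
python3 -m pendant '[[-1,-0.003,0.002,0.006,0],[-1,0,0,0.005,0],[-1,0,0,0,0]]'; python3 -m pendant '[[-1,0,0,0.004,0],[-1,0,0,0.003,0],[-1,0,0,0,0]]'
```

```text
time: 4.0
tool_pos: [0.5987, 0.0241, 0.1132]
tcp_rot: [0.993, -0.119, -0.004, -0.009]
wrist_force: [0.3, 0.3, 0.3]
gripper_width: -0.0
time: 4.3
tool_pos: [0.5986, 0.0241, 0.1055]
tcp_rot: [0.993, -0.119, -0.004, -0.009]
wrist_force: [-0.8, 0.1, -0.0]
gripper_width: -0.001
```

There is no contact at a reported TCP height of 105 mm, so the fingertips really sit about 24 mm above the reported TCP, as the camera depth showed. I measure the tip against the lid again.

```bash
cat > tip.py <<'E'
from h import *
def tip():
    c=cam("side");c0=np.load("side0.npy",allow_pickle=True).item();p=ctrl.state()["tool_pos"]
    P=cloud(c);m=(c["z_map"]>0)&(c["z_map"]<c0["z_map"]-.015)&(np.hypot(P[...,0]-p[0],P[...,1]-p[1])<.045)
    Q=P[m];z0=np.percentile(Q[:,2],.5)
    B=Q[Q[:,2]<z0+.02]
    print("state",np.round(p,4),"tip zmin",z0.round(4),"x range",np.percentile(B[:,0],[2,98]).round(4),"y",np.percentile(B[:,1],[2,50,98]).round(4),len(B))
    return c,m
if __name__=="__main__":
    c,m=tip();save(c,"pics/tip.png",(180,160,400,330),3.5)
E
python3 tip.py
```

```text
state [0.5987 0.0241 0.1056] tip zmin 0.1426 x range [0.5895 0.6108] y [0.0203 0.0335 0.039 ] 148
```

View pics/tip.png

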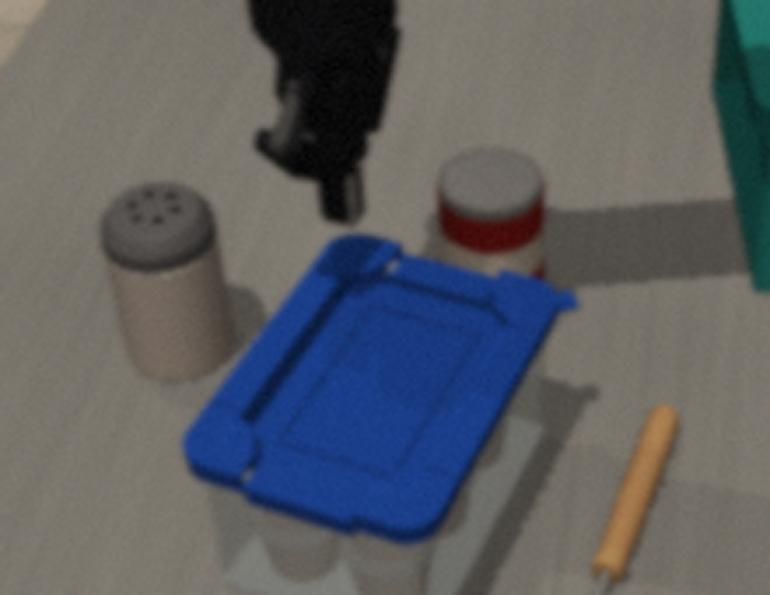

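The tip at (342,222) is still clear of the corner at (352,250), and its xy agrees with the reported pose. I keep descending, judging by force.

```bash
python3 -m pendant '[[-1,0,0,0.006,0],[-1,0,0,0.005,0],[-1,0,0,0,0]]'; python3 -m pendant '[[-1,0,0,0.004,0],[-1,0,0,0,0]]'; python3 -m pendant '[[-1,0,0,0.004,0],[-1,0,0,0,0]]'
```

```text
time: 4.65
tool_pos: [0.5988, 0.0243, 0.0938]
tcp_rot: [0.993, -0.119, -0.004, -0.009]
wrist_force: [0.7, 1.2, 0.9]
gripper_width: 0.0
time: 4.85
tool_pos: [0.5986, 0.0244, 0.0891]
tcp_rot: [0.993, -0.119, -0.004, -0.009]
wrist_force: [-0.8, -0.2, -0.1]
gripper_width: -0.002
time: 5.05
tool_pos: [0.5992, 0.0244, 0.0851]
tcp_rot: [0.993, -0.119, -0.004, -0.009]
wrist_force: [-0.0, -0.8, -0.5]
gripper_width: -0.001
```

```bash
python3 -m pendant '[[-1,0,0,0.003,0],[-1,0,0,0,0]]'; python3 -m pendant '[[-1,0,0,0.003,0],[-1,0,0,0,0]]'
```

```text
time: 5.25
tool_pos: [0.5997, 0.0242, 0.083]
tcp_rot: [0.993, -0.119, -0.003, -0.009]
wrist_force: [-1.0, -0.5, 2.4]
gripper_width: -0.001
time: 5.45
tool_pos: [0.5993, 0.0243, 0.0798]
tcp_rot: [0.993, -0.119, -0.003, -0.009]
wrist_force: [-0.3, -0.2, 0.4]
gripper_width: 0.002
```

```bash
python3 -m pendant '[[-1,0,0,0.003,0],[-1,0,0,0,0]]';python3 tip.py; python3 - <<'E'
from h import *
save(cam("side"),"pics/t2.png",(240,190,320,250),10)
E
```

```text
time: 5.65
tool_pos: [0.5998, 0.0243, 0.0773]
tcp_rot: [0.993, -0.119, -0.003, -0.009]
wrist_force: [-2.2, 0.0, 3.5]
gripper_width: 0.0
state [0.5998 0.0243 0.0773] tip zmin 0.1264 x range [0.5899 0.612 ] y [0.0202 0.0337 0.0396] 107
```

View pics/t2.png

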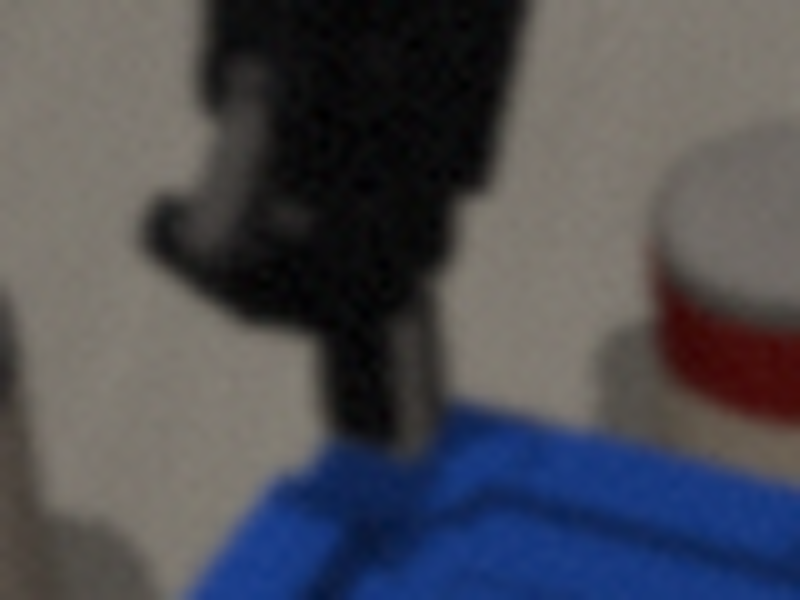

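```bash
python3 -m pendant '[[-1,0,0,0.003,0],[-1,0,0,0,0]]'
```

```text
time: 5.95
tool_pos: [0.6004, 0.0242, 0.0776]
tcp_rot: [0.993, -0.119, -0.002, -0.009]
wrist_force: [0.1, 0.0, 0.3]
gripper_width: -0.001
```

```bash
python3 -m pendant '[[-1,0,0,0.004,0]]'; python3 -m pendant '[[-1,0,0,0.006,0]]'; python3 -m pendant '[[-1,0,0,0.008,0]]'
```

```text
time: 6.05
tool_pos: [0.6021, 0.0236, 0.0766]
tcp_rot: [0.993, -0.119, 0.0, -0.009]
wrist_force: [-5.9, -2.1, 30.6]
gripper_width: 0.004
time: 6.15
tool_pos: [0.6052, 0.0227, 0.0763]
tcp_rot: [0.993, -0.119, 0.004, -0.009]
wrist_force: [-6.2, -2.3, 41.0]
gripper_width: -0.001
time: 6.25
tool_pos: [0.6108, 0.0213, 0.0762]
tcp_rot: [0.993, -0.12, 0.011, -0.009]
wrist_force: [-5.6, -3.2, 41.8]
gripper_width: 0.005
```

The corner is home: contact came at 83.5 mm and it stops hard at 76.5 mm. I pressed harder than needed, so I lift straight off and check whether the box shifted.

```bash
python3 -m pendant '[[-1,0,0,-0.01,0],[-1,0,0,-0.015,0],[-1,0,0,-0.01,0],[-1,0,0,0,0]]'; cat > lid.py <<'E'
from h import *
import sys
def go(c,tag,C,yaw,ref=.1085):
    P=cloud(c);a=np.radians(yaw);ex=np.array([np.cos(a),np.sin(a)]);ey=np.array([-ex[1],ex[0]])
    X,Y=.070,.095
    T={"cNL":(-X+.012,Y-.012),"cNR":(-X+.012,-Y+.012),"cFL":(X-.012,Y-.012),"cFR":(X-.012,-Y+.012),"sN":(-X+.011,0),"sF":(X-.011,0),"sL":(0,Y-.011),"sR":(0,-Y+.011),"mid":(0,0)}
    xy=P[...,:2]-C;L=np.stack([xy@ex,xy@ey],-1);im=c["color"].astype(int)
    bl=(im[...,2]>im[...,0]+35)&(im[...,2]>im[...,1]+25)
    o=[]
    for k,(x,y) in T.items():
        s=(np.hypot(L[...,0]-x,L[...,1]-y)<.008)&(P[...,2]>.05)&(P[...,2]<.13)&bl
        o.append(f"{k} {1000*np.mean(P[s][:,2]):.1f}({s.sum()})" if s.sum()>4 else k+" -")
    print(tag,*o)
    S=bl&(abs(L[...,0])<.1)&(abs(L[...,1])<.13)&(P[...,2]>.085)&(P[...,2]<.12)
    q=P[S][:,:2].astype(np.float32);r=cv2.minAreaRect(q);print("  rect",np.round(r[0],4),np.round(r[1],4),round(r[2],2),"mean",q.mean(0).round(4),len(q))
if __name__=="__main__":
    C=np.array([.5616,.1174])
    for n in("top","side"):
        go(np.load(n+"0.npy",allow_pickle=True).item(),n+"0",C,-13.9); go(cam(n),n,C,-13.9)
E
python3 lid.py; python3 go.py
```

```text
time: 6.65
tool_pos: [0.6126, 0.02, 0.1144]
tcp_rot: [0.993, -0.12, 0.014, -0.01]
wrist_force: [0.1, 0.1, 0.3]
gripper_width: 0.001
top0 cNL 110.4(46) cNR 109.1(47) cFL 109.8(42) cFR 109.5(47) sN 110.3(45) sF 109.9(42) sL 102.8(44) sR 102.6(48) mid 95.9(45)
  rect [0.5579 0.1147] [0.1966 0.1472] 75.88 mean [0.5615 0.1168] 5900
top cNL 109.9(47) cNR 110.7(5) cFL 109.6(42) cFR - sN 110.4(44) sF 109.9(45) sL 102.2(43) sR - mid 95.9(43)
  rect [0.5637 0.1247] [0.1747 0.1408] 76.26 mean [0.5632 0.1329] 4872
side0 cNL 109.3(69) cNR 110.4(38) cFL 110.3(48) cFR 110.9(31) sN 110.7(45) sF 109.0(55) sL 103.8(52) sR 103.4(34) mid 96.4(39)
  rect [0.5605 0.1144] [0.1981 0.1461] 75.82 mean [0.565 0.122] 5929
side cNL 109.1(76) cNR 110.7(37) cFL 110.7(50) cFR 103.5(36) sN 110.3(45) sF 109.1(51) sL 103.3(52) sR 102.9(36) mid 96.5(44)
  rect [0.5599 0.1136] [0.1995 0.1469] 76.14 mean [0.5645 0.1233] 5863
t 6.75 p [0.6113 0.0201 0.1128] F [0.5 0.2 0.5] yaw -13.84 zax [ 0.027  0.016 -1.   ] w -0.0
cNL tool shift to 125mm above [-0.1291 -0.166  -0.0115]
cNR tool shift to 125mm above [-0.1293 -0.     -0.0151]
cFL tool shift to 125mm above [-0.0132 -0.1658 -0.0089]
cFR tool shift to 125mm above [-0.0133  0.0002 -0.0125]
sN tool shift to 125mm above [-0.1302 -0.083  -0.0134]
sF tool shift to 125mm above [-0.0123 -0.0828 -0.0107]
```

cFR is home at 103.5 mm and the box has not moved. Next is side_far.

```bash
python3 -m pendant '[[-1,-0.006,-0.042,0,0],[-1,-0.006,-0.041,0,0],[-1,0,0,0.01,0],[-1,0,0,0.01,0],[-1,0,0,0,0]]'; python3 go.py|egrep "t|sF"
```

```text
time: 7.25
tool_pos: [0.6169, 0.104, 0.0864]
tcp_rot: [0.992, -0.122, 0.008, -0.007]
wrist_force: [-0.6, -0.1, -0.1]
gripper_width: 0.0
t 7.25 p [0.6169 0.104  0.0864] F [-0.6 -0.1 -0.1] yaw -14.02 zax [ 0.017  0.013 -1.   ] w 0.0
cNL tool shift to 125mm above [-0.1146 -0.0831 -0.0388]
cNR tool shift to 125mm above [-0.1142  0.0829 -0.0415]
cFL tool shift to 125mm above [ 0.0014 -0.0833 -0.0372]
cFR tool shift to 125mm above [ 0.0018  0.0827 -0.0399]
sN tool shift to 125mm above [-1.154e-01 -1.000e-04 -4.010e-02]
sF tool shift to 125mm above [ 0.0026 -0.0003 -0.0386]
```

```bash
python3 -m pendant '[[-1,0.002,0,0,0],[-1,0,0,0.004,0],[-1,0,0,0.004,0]]'; python3 -m pendant '[[-1,0,0,0.004,0]]'
```

```text
time: 7.55
tool_pos: [0.6194, 0.1009, 0.0781]
tcp_rot: [0.992, -0.124, 0.008, -0.007]
wrist_force: [0.8, 0.0, -0.2]
gripper_width: -0.002
time: 7.65
tool_pos: [0.6206, 0.1006, 0.077]
tcp_rot: [0.992, -0.125, 0.009, -0.008]
wrist_force: [-7.4, 0.5, 28.2]
gripper_width: 0.003
```

```bash
python3 lid.py | grep side
```

```text
side0 cNL 109.3(69) cNR 110.4(38) cFL 110.3(48) cFR 110.9(31) sN 110.7(45) sF 109.0(55) sL 103.8(52) sR 103.4(34) mid 96.4(39)
side cNL 109.1(79) cNR 111.0(39) cFL 110.4(48) cFR 103.7(31) sN 110.9(49) sF 100.6(13) sL 103.9(49) sR 103.6(38) mid 97.1(41)
```

Side_far is home, against the hard stop at 77 mm. I lift and go to corner_far_left.

```bash
python3 -m pendant '[[-1,0,0,-0.01,0],[-1,0,0,-0.015,0],[-1,-0.002,-0.042,0,0],[-1,0,-0.041,0,0],[-1,0,0,0,0]]'; python3 go.py|egrep "^t|cFL"
```

```text
time: 8.25
tool_pos: [0.6417, 0.1766, 0.1074]
tcp_rot: [0.991, -0.13, 0.012, -0.007]
wrist_force: [-0.7, 1.5, -0.2]
gripper_width: 0.002
t 8.25 p [0.6417 0.1766 0.1074] F [-0.7  1.5 -0.2] yaw -14.92 zax [ 0.025  0.01  -1.   ] w 0.0
cFL tool shift to 125mm above [-0.0053 -0.0065 -0.0176]
```

```bash
python3 -m pendant '[[-1,-0.005,-0.006,0,-1],[-1,0,0,0.01,0],[-1,0,0,0.008,0],[-1,0,0,0,0]]'; python3 go.py|egrep "^t|cFL"
```

```text
time: 8.65
tool_pos: [0.6383, 0.18, 0.0872]
tcp_rot: [0.992, -0.122, 0.011, -0.004]
wrist_force: [-0.2, -0.3, 0.4]
gripper_width: 0.002
t 8.65 p [0.6383 0.18   0.0872] F [-0.2 -0.3  0.4] yaw -14.02 zax [ 0.024  0.006 -1.   ] w 0.0
cFL tool shift to 125mm above [-0.0006 -0.0042 -0.0377]
```

```bash
python3 -m pendant '[[-1,0,-0.003,0,0],[-1,0,0,0.004,0],[-1,0,0,0.004,0]]'; python3 -m pendant '[[-1,0,0,0.004,0]]'
```

```text
time: 8.95
tool_pos: [0.6401, 0.1817, 0.0796]
tcp_rot: [0.992, -0.124, 0.012, -0.005]
wrist_force: [-0.1, -0.4, 0.6]
gripper_width: -0.003
time: 9.05
tool_pos: [0.6411, 0.1818, 0.0768]
tcp_rot: [0.992, -0.124, 0.013, -0.005]
wrist_force: [-5.8, -1.5, 22.4]
gripper_width: -0.0
```

```bash
python3 -m pendant '[[-1,0,0,-0.01,0],[-1,0,0,-0.015,0],[-1,-0.04,0,0,0],[-1,-0.04,0,0,0],[-1,-0.03,0,0,0]]' >/dev/null; python3 -m pendant '[[-1,0,0,0,0]]'; python3 go.py|egrep "^t|cNL"; python3 lid.py|egrep "^side |rect"|tail -2
```

```text
time: 9.65
tool_pos: [0.5332, 0.2068, 0.1021]
tcp_rot: [0.992, -0.125, 0.016, -0.005]
wrist_force: [1.1, 0.2, 0.2]
gripper_width: 0.001
t 9.65 p [0.5332 0.2068 0.1021] F [1.1 0.2 0.2] yaw -14.43 zax [ 0.033  0.006 -0.999] w 0.0
cNL tool shift to 125mm above [-0.0083 -0.0033 -0.0231]
side cNL 109.5(74) cNR 110.4(32) cFL 103.9(50) cFR - sN 110.2(45) sF 103.2(41) sL 103.7(50) sR - mid -
  rect [0.5613 0.1136] [0.2009 0.1442] 74.43 mean [0.562  0.1426] 3567
```

```bash
python3 -m pendant '[[-1,-0.008,-0.003,0,0],[-1,0,0,0.008,0],[-1,0,0,0.006,0],[-1,0,0,0,0]]'; python3 go.py|egrep "^t|cNL"
```

```text
time: 10.15
tool_pos: [0.5361, 0.2086, 0.088]
tcp_rot: [0.991, -0.129, 0.022, -0.005]
wrist_force: [-0.1, 0.1, -0.4]
gripper_width: 0.0
t 10.15 p [0.5361 0.2086 0.088 ] F [-0.1  0.1 -0.4] yaw -14.89 zax [ 0.044  0.005 -0.999] w 0.0
cNL tool shift to 125mm above [-0.0098 -0.001  -0.0374]
```

```bash
python3 -m pendant '[[-1,-0.01,0,0,-1],[-1,0,0,0,0]]'; python3 go.py|egrep "^t|cNL"
```

```text
time: 10.35
tool_pos: [0.5259, 0.2107, 0.0866]
tcp_rot: [0.992, -0.121, 0.021, -0.004]
wrist_force: [-0.5, -0.6, -0.4]
gripper_width: -0.004
t 10.35 p [0.5259 0.2107 0.0866] F [-0.5 -0.6 -0.4] yaw -13.87 zax [ 0.043  0.004 -0.999] w -0.0
cNL tool shift to 125mm above [ 0.0006 -0.0016 -0.0384]
```

```bash
python3 -m pendant '[[-1,0,-0.001,0.004,0],[-1,0,0,0.004,0]]'; python3 -m pendant '[[-1,0,0,0.004,0]]'
```

```text
time: 10.55
tool_pos: [0.5275, 0.2113, 0.0793]
tcp_rot: [0.992, -0.121, 0.022, -0.005]
wrist_force: [-0.4, 0.6, 0.4]
gripper_width: 0.004
time: 10.65
tool_pos: [0.528, 0.2122, 0.0766]
tcp_rot: [0.992, -0.121, 0.023, -0.005]
wrist_force: [-8.1, -1.2, 33.6]
gripper_width: -0.002
```

Corner_near_left is home. Next is side_near.

```bash
python3 -m pendant '[[-1,0,0,-0.01,0],[-1,0,0,-0.015,0],[-1,-0.003,0.04,0,0],[-1,-0.003,0.04,0,0],[-1,0,0,0,0]]'; python3 go.py|egrep "^t|sN"; python3 lid.py|egrep "^side "
```

```text
time: 11.15
tool_pos: [0.5024, 0.1366, 0.1004]
tcp_rot: [0.993, -0.119, 0.024, -0.007]
wrist_force: [0.7, -1.0, 0.9]
gripper_width: -0.001
t 11.15 p [0.5024 0.1366 0.1004] F [ 0.7 -1.   0.9] yaw -13.67 zax [ 0.049  0.008 -0.999] w -0.0
sN tool shift to 125mm above [ 0.0042  0.0039 -0.0245]
side cNL 101.8(76) cNR 110.4(38) cFL 103.5(48) cFR 103.4(32) sN 110.2(25) sF 103.3(41) sL 103.7(51) sR 103.4(5) mid 96.7(42)
```

```bash
python3 -m pendant '[[-1,0.003,0.003,0.007,0],[-1,0,0,0.006,0],[-1,0,0,0,0]]'; python3 go.py|egrep "^t|sN"
```

```text
time: 11.55
tool_pos: [0.5082, 0.1423, 0.0864]
tcp_rot: [0.993, -0.114, 0.025, -0.011]
wrist_force: [-0.4, -1.0, -0.1]
gripper_width: -0.001
t 11.55 p [0.5082 0.1423 0.0864] F [-0.4 -1.  -0.1] yaw -13.08 zax [ 0.053  0.015 -0.998] w -0.0
sN tool shift to 125mm above [ 0.0005  0.0103 -0.0389]
```

```bash
python3 -m pendant '[[-1,0,0.008,0,0],[-1,0,0,0.004,0],[-1,0,0,0.004,0]]'; python3 -m pendant '[[-1,0,0,0.003,0]]'
```

```text
time: 11.85
tool_pos: [0.5066, 0.1356, 0.0776]
tcp_rot: [0.993, -0.112, 0.025, -0.011]
wrist_force: [-3.0, 1.1, 9.9]
gripper_width: 0.001
time: 11.95
tool_pos: [0.5065, 0.136, 0.077]
tcp_rot: [0.993, -0.112, 0.025, -0.011]
wrist_force: [-12.7, -1.5, 42.7]
gripper_width: -0.005
```

Side_near is home. The last one is corner_near_right.

```bash
python3 -m pendant '[[-1,0,0,-0.01,0],[-1,0,0,-0.015,1],[-1,0,0.042,0,0],[-1,0,0.042,0,0],[-1,0,0,0,0]]'; python3 -m pendant '[[-1,0,0,0,0]]' >/dev/null; python3 go.py|egrep "^t|cNR"; python3 lid.py|egrep "^side "
```

```text
time: 12.45
tool_pos: [0.4871, 0.0544, 0.1012]
tcp_rot: [0.992, -0.119, 0.028, -0.013]
wrist_force: [0.1, 0.3, 0.7]
gripper_width: 0.003
t 12.55 p [0.4873 0.0541 0.1013] F [ 0.5 -0.2  0.1] yaw -13.76 zax [ 0.059  0.019 -0.998] w 0.0
cNR tool shift to 125mm above [ 0.0001  0.003  -0.0238]
side cNL 101.8(75) cNR 110.5(37) cFL 103.4(49) cFR 103.7(32) sN 103.2(47) sF 103.0(42) sL 103.8(52) sR 103.4(36) mid 96.6(42)
```

```bash
python3 -m pendant '[[-1,0.001,0.003,0.007,0],[-1,0,0,0.006,0],[-1,0,0,0,0]]'; python3 go.py|egrep "^t|cNR"
```

```text
time: 12.95
tool_pos: [0.489, 0.0546, 0.0867]
tcp_rot: [0.993, -0.116, 0.028, -0.013]
wrist_force: [0.1, -1.0, 0.6]
gripper_width: 0.002
t 12.95 p [0.489  0.0546 0.0867] F [ 0.1 -1.   0.6] yaw -13.38 zax [ 0.058  0.02  -0.998] w 0.0
cNR tool shift to 125mm above [-0.0006  0.0033 -0.0386]
```

```bash
python3 -m pendant '[[-1,0,0.003,0,0],[-1,0,0,0.004,0],[-1,0,0,0.004,0]]'; python3 -m pendant '[[-1,0,0,0.003,0]]'
```

```text
time: 13.25
tool_pos: [0.4886, 0.0521, 0.0781]
tcp_rot: [0.993, -0.115, 0.028, -0.013]
wrist_force: [0.6, 0.5, -0.3]
gripper_width: 0.001
time: 13.35
tool_pos: [0.4884, 0.0517, 0.0766]
tcp_rot: [0.993, -0.115, 0.027, -0.013]
wrist_force: [-11.8, -3.2, 43.6]
gripper_width: -0.001
```

Home. I lift off and move clear to the near side, at a height that stays above everything, then check.

```bash
python3 -m pendant '[[-1,0,0,-0.01,0],[-1,0,0,-0.03,0],[-1,0,0,-0.04,0],[-1,0,0,-0.04,0],[-1,0,0,0,0]]' >/dev/null; python3 -m pendant '[[-1,0.0,0.045,0,0],[-1,0.0,0.045,0,0],[-1,0.0,0.045,0,0],[-1,0.0,0.045,0,0],[-1,0,0.0,0,0]]'; python3 lid.py; python3 - <<'E'
from h import *
c=cam("side");save(c,"pics/end.png")
for n in("top","side"):
    c=cam(n);c0=np.load(n+"0.npy",allow_pickle=True).item()
    for k,(x,y,z) in dict(shaker=(.718,.008,.114),tin=(.531,-.076,.089),small=(.635,.2995,.056),spat=(.4245,.0973,.02)).items():
        def cen(cc):
            P=cloud(cc);s=(np.hypot(P[...,0]-x,P[...,1]-y)<.055)&(P[...,2]>.012)&(P[...,2]<z+.02);return P[s].mean(0).round(4),s.sum()
        print(n,k,*cen(c0),*cen(c))
E
```

```text
time: 14.35
tool_pos: [0.443, -0.1275, 0.1917]
tcp_rot: [0.993, -0.111, 0.03, -0.015]
wrist_force: [0.5, 0.2, 0.0]
gripper_width: -0.0
top0 cNL 110.4(46) cNR 109.1(47) cFL 109.8(42) cFR 109.5(47) sN 110.3(45) sF 109.9(42) sL 102.8(44) sR 102.6(48) mid 95.9(45)
  rect [0.5579 0.1147] [0.1966 0.1472] 75.88 mean [0.5615 0.1168] 5900
top cNL 102.7(44) cNR 102.2(44) cFL 102.4(40) cFR 102.8(45) sN 102.7(44) sF 103.6(43) sL 103.2(43) sR 102.4(48) mid 95.9(44)
  rect [0.5586 0.1141] [0.1968 0.1468] 75.49 mean [0.5609 0.1166] 5838
side0 cNL 109.3(69) cNR 110.4(38) cFL 110.3(48) cFR 110.9(31) sN 110.7(45) sF 109.0(55) sL 103.8(52) sR 103.4(34) mid 96.4(39)
  rect [0.5605 0.1144] [0.1981 0.1461] 75.82 mean [0.565 0.122] 5929
side cNL 101.7(75) cNR 103.4(36) cFL 103.7(47) cFR 103.4(35) sN 103.4(51) sF 103.6(43) sL 103.3(53) sR 103.4(34) mid 96.6(41)
  rect [0.5613 0.1152] [0.197  0.1462] 75.8 mean [0.5635 0.1234] 5878
top shaker [0.7086 0.0098 0.0954] 1044 [0.7086 0.0099 0.0958] 1042
top tin [ 0.5292 -0.0722  0.0824] 861 [ 0.5293 -0.0723  0.0824] 852
top small [0.6355 0.3016 0.0496] 1099 [0.6355 0.3014 0.0495] 1099
top spat [0.4238 0.0968 0.0171] 372 [0.4237 0.0966 0.0171] 365
side shaker [0.7123 0.0258 0.0768] 1593 [0.7123 0.0257 0.0766] 1600
side tin [ 0.5315 -0.062   0.0733] 990 [ 0.5309 -0.0616  0.0721] 1027
side small [0.634  0.31   0.0469] 2062 [0.6341 0.3099 0.0469] 2060
side spat [0.4254 0.0984 0.0173] 396 [0.4254 0.0984 0.0173] 391
```

View pics/end.png

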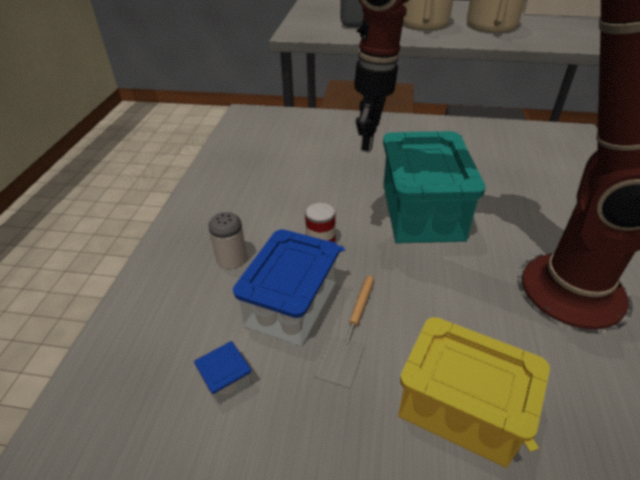

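The final side view shows the lid flat at (290,270), the gripper clear at (368,145), and the other objects where they started. Both cameras put all eight sections at home height. I hand the job in.

```bash
python3 -c "
from cell import ctrl
print(ctrl.finish_job())"
```

```text
the job is handed in; nothing more can be done
None
```

I pressed the six sprung-up sections home with the shut fingers: the four corners, the near side and the far side. The left and right sides were already home. I handed the job in at about 15 s on the robot's clock with the arm well clear.

**Lid:** in the last check, both cameras read all eight sections at 102–104 mm, against 109–111 mm for the six before pressing. The near left corner read 101.7 mm from the side camera and 102.7 mm from the top. It also read low before pressing, so I take that as camera bias.

**Box and surroundings:** the lid's fitted outline stayed within about 1 mm and 0.4° of the start, which is within the measuring noise. The tin, shaker, small box and spatula were within about 1 mm of where they began.

**What disagreed:**
- **Tip height:** the real fingertips sat about 24–28 mm higher than the reported TCP. I set the pressing depth by touch and camera instead.
- **Extra force:** I pressed on after sections were already home, with wrist forces up to about 44 N against the 120 N limit. At the far right corner the reported TCP shifted about 11 mm sideways while the box stayed put.
- **Tool tilt:** the tool drifted to about 3.5° off vertical, with no visible effect on the result.

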